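# Unlock the breakfast box of the tray with the milk jug

### The job

Each of the two lockable breakfast boxes has a tray just behind it, and one of the two trays carries the steel milk jug. Take the key out of its wooden stand, push it fully home into the lock of the box in front of the tray with the jug (the pins are sticky, so work it down), and only then turn it clockwise a quarter turn to its stop, leaving the other box locked and the mug and the things on the trays undisturbed. The lock springs back, so finish while still holding the key home and turned.

Things in the scene. Friction and masses are not known exactly. Their poses are not given: they have to be found in the camera images.
- key: the key, 45 g, upright in its stand, blade down. Origin: as point key_collar. From the top: black plastic bow, thin neck, steel collar 20 x 10 x 4 high, blade 12 (along x) x 4 (along y) and 28 long below the collar, its last 11 mm tapering to 7 x 2.4. Either way round (half a turn about z) fits the lock
- key_grip (a point): centre of the key's bow, the part to hold: a black plastic block 26 (along x) x 9 (along y) x 28 high, z up along the key. The collar's underside is 28 mm below this point
- key_collar (a point): centre of the underside of the key's collar, on the key's axis, 28 mm below the bow's centre and 28 mm above the blade's tip; same axes. It rests on the stand; fully home, it lies on the cylinder's face
- stand: wooden key stand 64 x 50 x 40 high with a slot through it for the blade, fixed to the counter; origin under its centre, x along the slot
- lock_left_mouth (a point): centre of the round brass face (30 across, 3 mm above the lid's middle) of the left box's lock (robot's left, +y half), at the mouth of its key slot. z up, x along the slot; turns with the cylinder. Slot 14 x 5.4 wide, 2 mm bevel at the mouth, 30 deep; two sprung sticky pins 8 and 17 mm down, so the key goes in against up to about 12 N (a little rocking helps)
- lock_right_mouth (a point): centre of the round brass face (30 across, 3 mm above the lid's middle) of the right box's lock (robot's right, -y half), at the mouth of its key slot. z up, x along the slot; turns with the cylinder. Slot 14 x 5.4 wide, 2 mm bevel at the mouth, 30 deep; two sprung sticky pins 8 and 17 mm down, so the key goes in against up to about 12 N (a little rocking helps)
- box_left: left breakfast box: cream-painted steel, 170 (x) x 200 (y) x 90 high, lid closed, flat and clear round the lock in its middle; fixed to the counter. Origin under its centre, z up, x away from the robot towards its tray
- box_right: right breakfast box: cream-painted steel, 170 (x) x 200 (y) x 90 high, lid closed, flat and clear round the lock in its middle; fixed to the counter. Origin under its centre, z up, x away from the robot towards its tray
- lock_left (a joint): turn of the left box's lock cylinder about the vertical: 0 is locked (slot along the box's short 170 mm side, pointing roughly to the robot), growing clockwise seen from above to the stop at 1.57 (latch drawn back). A spring returns it to 0 when let go, 0.03 N m at 0 rising to 0.1 N m at the stop
- lock_right (a joint): turn of the right box's lock cylinder about the vertical: 0 is locked (slot along the box's short 170 mm side, pointing roughly to the robot), growing clockwise seen from above to the stop at 1.57 (latch drawn back). A spring returns it to 0 when let go, 0.03 N m at 0 rising to 0.1 N m at the stop
- jug_mid (a point): centre, half-way up, of the stainless steel milk jug with a side handle and a small spout, 85 high, diameter about 78; it stands on one of the two black trays (220 x 240), each just behind (farther from the robot than) its own box, so its y tells the box: +y left, -y right
- cereal_mid (a point): centre of the squat glass cereal jar with a wide white lid, 75 high, diameter 98; on the other tray
- jar_tall_mid (a point): middle of the body of a small stoppered glass jar, 75 high without its stopper, diameter 56, on the left tray
- jar_short_mid (a point): middle of the body of a small stoppered glass jar, 55 high without its stopper, diameter 56, on the right tray
- mug_mid (a point): centre of a white mug, 85 high, diameter 72, handle to its +y, between the boxes and beyond the key stand
Not all that is in view belongs to the job. There is more than one size of the stand; the one meant has the size given above. Several things have the shape of the key; the one meant has the colours described above.

How it is judged:
By the outcome, as a careful person would: the job done as asked, in the order asked, and still so for the second after the job is handed in, while the arm keeps its last pose, push and grip.
It also fails if it takes over 48 s, if anything falls off the work surface, if the arm or the gripper's body presses on something with over 40 N, if the wrist force passes 120 N, or if a joint passes its speed limit or range.

### The arm

A 6-joint arm with a two-finger parallel gripper is mounted at the origin on the work surface. World frame = base frame: x ahead of the robot, y to its left, z up, the work surface at z = 0. Lengths are in m, angles in degrees, forces in N, time in s.
With the tool pointing down it reaches from about 0.4 to 0.825 m from the base axis. Payload 7 kg.
Tool frame: the origin (TCP) lies between the finger pads; the fingertips stand ctrl.nose_length ahead of it and the grasp point (between the pads) lies 2 mm behind it (ctrl.nose_length is the distance from the TCP to the fingertips, in m); z points along the fingers, y is the line along which they close (so a half turn about z gives the same grasp; the last joint's range is limited). The gripper opens to 88 mm and grips with 3 to 60 N. Pads are 19 mm wide; open, the fingers measure 130 mm over their backs; the gripper's body (78 mm by 193 mm) begins 47 mm behind the grasp point.
Start: joints at [-53.967, 20.546, 0.682, 0, -70.136, -16.507], TCP at [0.226, -0.636, 0.244] pointing down, gripper open.
Joint ranges: [-176.03, 176.03], [-82.01, 121.73], [-58.28, 71.71], [-173.87, 95.51], [-174.79, -0.11], [-173.66, 173.66]. Speed limits (degrees/s): [136.94, 136.94, 172.46, 180, 180, 180].

### API

Orientations are given as [roll, pitch, yaw] about the fixed x, y, z axes, in that order (R = Rz(yaw) Ry(pitch) Rx(roll)).
In Python, from plant import ctrl gives the robot as it stands.
- The arm moves only by the tool apply_moves, never from a script. Its argument "commands" is a list of rows, each a list of 3 entries, a list of its own where there are three numbers: the shift along the world's x, y, z in cm, then the turn about the world's z in rad, then the closure, from 0 (fully open) to 1 (shut). In form: [[[x, y, z], turn, jaw], ...]. A call has 1 to 20 rows; each row is the pose to reach, as a shift and turn from the pose commanded when the call began; what a row does not reach only later rows make up. A row lasts 1/12 s, in which the tool goes at most 41.7 mm and 7.16 degrees, less where a joint would pass 70% of its speed; a pose out of reach is approached as far as the arm can. A call with a gripper value outside its range is refused whole. The fingers move at their own pace and stop on an object; the grip force is fixed at half the most. Time passes only in rows, so rows that repeat a pose let the fingers close. It gives the time, the measured TCP pose, the force, the opening and the grip force at its end, in the units of the state.
- ctrl.get_obs(): the state, without advancing time (a new reading comes with each control period).
- ctrl.snapshot(name): name is "side" or "top"; returns a dict with "img" (420x560x3 uint8, red, green, blue), "fx", "fy", "cx", "cy" (pixels), "T" (4x4, takes a point from camera to world coordinates). Camera axes: x right, y up, looking along -z (the intrinsics and any distortion apply to the point x, -y, -z); pixel columns grow to the right and rows downward; lengths in m; the calibration is good to about 2 mm. A picture is of the moment at which its call begins. There is no depth.
- ctrl.close_job(): hands the job in; it is judged then, once.
Trained networks look in a picture, given as the dict that the camera call returned (one of the last four; its "shot" number tells which), for a name from the list of things; names that differ only in an ending like _2 or _b are one class to them, and where a whole thing is asked for, a point or a joint stands for the part that bears it (a point fixed in the world has none). Each returns a list of dicts, best first, with "score" (0 to 1); they miss things now and then, are a little off and sometimes report something else, mostly with a low value. They report only what shows in the picture. A call takes as long as a camera call. They do not tell look-alikes from the thing itself.
- ctrl.search_frame(picture, target): "at" ([column, row] in pixels, amid what is visible of it).
- ctrl.spot_point(picture, target): "at" ([column, row] in pixels: a listed point, or the origin of a listed thing).
The state is a dict: "clock": time; "joint_pos": joint angles; "qvel": joint speeds; "tau": joint torques, N m; "tool_pos": TCP position; "orientation": TCP orientation; "force": force on the tool from outside, world axes, zero at the start; "moment": the same for the moment, N m; "opening": finger opening in m; "gripper_force": force on a finger pad.
Only numpy, scipy, OpenCV 4.12 (cv2) and the standard library are available. Lean on these libraries where they do the work, as an engineer would, in place of code of your own. Each camera call takes 0.05 s, during which the arm holds its last target. There are 200 camera calls.

## Working session

There is one attempt and no reset: what is moved stays moved. The work goes in short steps, Python scripts to look and compute and a tool call to move; the robot and the scene stay as the last step left them, time stands still between calls to the robot, and variables do not carry over. Pictures are saved under pics/ and viewed, at most 10 in all, crops included, and the job is handed in when it is done.

Besides the shell and the picture viewer there is one more tool, called after "Request:" as name(argument=value, ...), one argument or row to a line, values as JSON. apply_moves: Moves the arm, as the interface text tells. Its arguments: {"type":"object","properties":{"commands":{"type":"array"}},"required":["commands"]}

```bash
mkdir -p pics; ls; cat > h.py <<'E'
import numpy as np,cv2
from plant import ctrl
def px2w(s,uv,z):
    T=np.array(s["T"]);u,v=uv
    d=T[:3,:3]@np.array([(u-s["cx"])/s["fx"],-(v-s["cy"])/s["fy"],-1.]);o=T[:3,3]
    return o+d*(z-o[2])/d[2]
def w2px(s,p):
    T=np.array(s["T"]);c=T[:3,:3].T@(np.array(p)-T[:3,3])
    return np.array([s["cx"]+s["fx"]*c[0]/-c[2],s["cy"]+s["fy"]*-c[1]/-c[2]])
def tri(s1,u1,s2,u2):
    A=[];b=[]
    M=np.zeros((3,3));r=np.zeros(3)
    for s,u in((s1,u1),(s2,u2)):
        o=np.array(s["T"])[:3,3];d=px2w(s,u,0)-o;d/=np.linalg.norm(d);P=np.eye(3)-np.outer(d,d);M+=P;r+=P@o
    return np.linalg.solve(M,r)
def save(s,n,crop=None,k=1):
    im=s["img"][...,::-1]
    if crop: a,b,c,d=crop;im=im[b:d,a:c]
    cv2.imwrite("pics/"+n,cv2.resize(im,None,fx=k,fy=k,interpolation=cv2.INTER_CUBIC))
E
python3 - <<'E'
from h import *
print(ctrl.get_obs(),ctrl.nose_length)
for n in("side","top"):
    s=ctrl.snapshot(n);save(s,n+"0.png");print(n,{k:s[k] for k in s if k!="img"})
    for t in["key","key_grip","key_collar","stand","lock_left_mouth","lock_right_mouth","box_left","box_right","jug_mid","cereal_mid","mug_mid","jar_tall_mid","jar_short_mid"]:
        print(t,[(np.round(r["at"],1).tolist(),round(r["score"],2)) for r in ctrl.spot_point(s,t)[:4]])
E
```

```text
pics
{'clock': 0.0, 'joint_pos': array([-5.39674002e+01,  2.05918997e+01,  6.32267395e-01, -2.17537371e-02,
       -7.01358975e+01, -1.65075927e+01]), 'qvel': array([-0.01061797,  0.00176461, -0.05700103, -0.05527905, -0.00587413,
       -0.01603983]), 'tau': array([-3.66342128e-04, -5.82713699e+01,  2.93048483e+01,  6.99690118e+00,
        6.88182103e-03, -1.54354439e-04]), 'tool_pos': array([ 0.22542591, -0.63573637,  0.24260084]), 'orientation': array([ 1.79902597e+02, -7.54015269e-03, -1.60482395e+02]), 'force': array([0.25920975, 0.21241278, 0.28432004]), 'moment': array([0.03501417, 0.02340979, 0.00632904]), 'gripper_force': 0.0, 'opening': 0.08753023580107627} 0.017
side {'fx': 401.06755060248435, 'fy': 401.06755060248435, 'cx': 278.73463778333735, 'cy': 212.82169259050016, 'T': array([[-0.91819674,  0.20533225, -0.33875274,  0.32268319],
       [-0.39598428, -0.45301524,  0.79873252,  0.71839417],
       [ 0.01054539,  0.86753435,  0.49726546,  0.51767955],
       [ 0.        ,  0.        ,  0.        ,  1.        ]]), 'shot': 1}
key [([324.1, 234.1], 0.7), ([343.7, 223.1], 0
[... 946 characters left out ...]
}
key [([315.0, 266.3], 0.51), ([167.8, 270.7], 0.18)]
key_grip [([328.9, 262.4], 0.64), ([276.3, 256.0], 0.44)]
key_collar [([273.7, 257.7], 0.61), ([316.1, 262.8], 0.45)]
stand [([292.5, 140.1], 0.84), ([276.1, 260.6], 0.75)]
lock_left_mouth [([172.1, 268.8], 0.61), ([194.3, 185.2], 0.53), ([149.7, 200.0], 0.45)]
lock_right_mouth [([376.9, 275.2], 0.44), ([361.2, 176.7], 0.4)]
box_left [([179.5, 269.2], 0.93)]
box_right [([373.2, 275.0], 0.57), ([273.6, 260.3], 0.2)]
jug_mid [([405.0, 199.1], 0.71)]
cereal_mid [([148.6, 199.9], 0.83)]
mug_mid [([404.2, 202.4], 0.17)]
jar_tall_mid [([192.5, 181.7], 0.61), ([362.0, 178.4], 0.26)]
jar_short_mid [([361.0, 176.3], 0.94), ([277.6, 258.6], 0.24)]
```

View pics/side0.png

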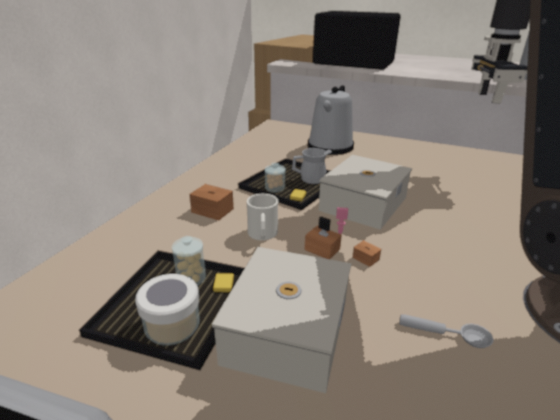

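View pics/top0.png

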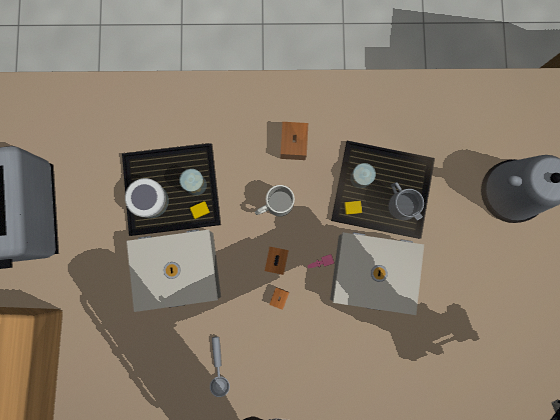

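The jug is at top (405,203) and side (313,165), on the right tray, so the right box is the target. There are three stands in the top view: (276,260), (279,298, smaller) and (294,140, larger). There are two keys in the side view: a black-bowed one standing in the middle stand at (324,224), and a pink one at (342,215). The black one in the middle stand fits, and an enlarged crop will confirm it.

```bash
python3 - <<'E'
from h import *
a=ctrl.snapshot("side");b=ctrl.snapshot("top")
A=cv2.resize(a["img"][200:260,290:370],None,fx=5,fy=5,interpolation=cv2.INTER_CUBIC)
B=cv2.resize(b["img"][225:315,255:305],None,fx=5,fy=5,interpolation=cv2.INTER_CUBIC)
C=cv2.resize(b["img"][228:318,328:428],None,fx=3,fy=3,interpolation=cv2.INTER_CUBIC)
W=np.zeros((600,800,3),np.uint8);W[:300,:400]=A;W[:450,400:650]=B;W[310:580,:300]=C
cv2.imwrite("pics/crop.png",W[...,::-1])
T=np.array(b["T"]);print("key side/top tri grip",tri(a,(324.5,223.5),b,(276.3,256)))
for z in(.04,.082): print("stand/bow",z,px2w(b,(276.3,256),z),px2w(b,(276.3,260.3),z))
print("lock",px2w(b,(378.5,273),.093),tri(a,(367.5,172),b,(378.5,273)))
print("left",px2w(b,(172,269.5),.093))
# right-box lid corners
g=cv2.cvtColor(b["img"],cv2.COLOR_RGB2HSV)
E
```

```text
key side/top tri grip [ 0.52682198 -0.00316382  0.06656018]
stand/bow 0.04 [ 0.53289304 -0.00178137  0.04      ] [ 0.52193657 -0.00164977  0.04      ]
stand/bow 0.082 [ 0.53203765 -0.0016741   0.082     ] [ 0.52145711 -0.00154702  0.082     ]
lock [ 0.48715075 -0.25122378  0.093     ] [ 0.48626278 -0.25102356  0.09480875]
left [0.50235244 0.25278314 0.093     ]
```

View pics/crop.png

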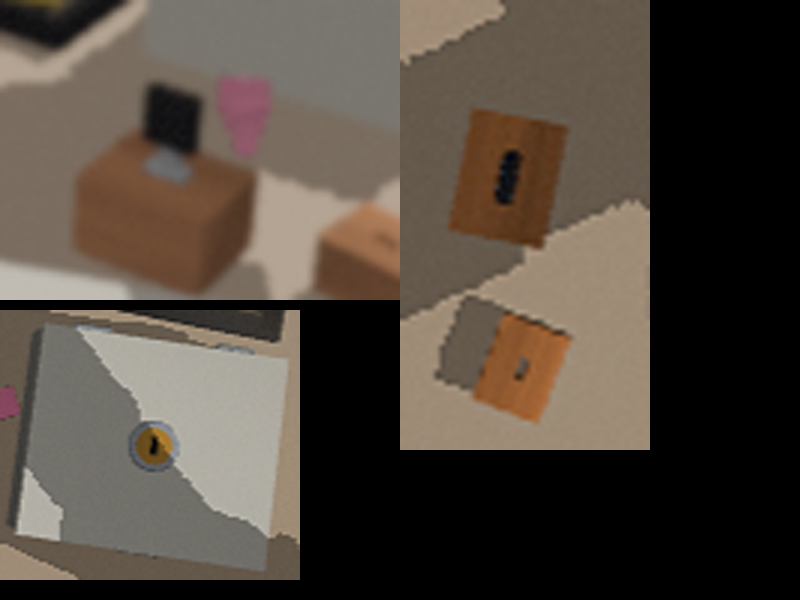

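The crop confirms it: the black-bowed key with the steel collar stands in the middle stand, which matches 64 x 50. The pink key lies to its right and is a look-alike. Next I'll refine the positions by segmentation.

```bash
python3 - <<'E'
from h import *
a=ctrl.snapshot("side");b=ctrl.snapshot("top")
def blob(s,box,f):
    x0,y0,x1,y1=box;h=cv2.cvtColor(s["img"][y0:y1,x0:x1],cv2.COLOR_RGB2HSV).astype(int)
    m=f(h[...,0],h[...,1],h[...,2]).astype(np.uint8)
    n,l,st,c=cv2.connectedComponentsWithStats(m);i=1+np.argmax(st[1:,4]);v,u=np.nonzero(l==i)
    p=np.c_[u+x0,v+y0].astype(np.float32);return p
bt=blob(b,(268,248,285,272),lambda h,s,v:v<55);bs=blob(a,(315,214,333,232),lambda h,s,v:v<60)
print(len(bt),bt.mean(0),len(bs),bs.mean(0),"bow tri",tri(a,bs.mean(0),b,bt.mean(0)),px2w(b,bt.mean(0),.082),px2w(b,bt.mean(0),.075))
st=blob(b,(258,240,296,282),lambda h,s,v:(h<14)&(s>125)&(v>60))
br=blob(b,(368,262,390,284),lambda h,s,v:(s>140)&(v>60))
bs2=blob(a,(358,165,378,180),lambda h,s,v:(s>120)&(v>60))
def rect(p,z):
    w=np.array([px2w(b,q,z)[:2] for q in p],np.float32)
    return cv2.minAreaRect(w*1000)
print("stand",len(st),st.mean(0),rect(st,.04),"bow",rect(bt,.08))
c=cv2.minEnclosingCircle(br);print("brass",len(br),br.mean(0),c,px2w(b,br.mean(0),.093),px2w(b,c[0],.093))
print("brass side",len(bs2),bs2.mean(0),tri(a,bs2.mean(0),b,c[0]))
# box yaw from lid edges via world corners
for P in(((342.7,336.3-0),),):pass
cr=[(328+u/3,228+(v-310)/3) for u,v in((45,325),(288,358),(265,570),(15,533))]
w=np.array([px2w(b,q,.09)[:2] for q in cr]);print(w,[np.degrees(np.arctan2(*(w[i]-w[j])[::-1])) for i,j in((0,1),(1,2),(3,2),(0,3))],w.mean(0))
E
```

```text
36 [276.16666 259.80554] 124 [324.0403  223.51613] bow tri [ 0.52217056 -0.00144533  0.06802725] [ 0.52267695 -0.0012321   0.082     ] [ 0.52276408 -0.00124737  0.075     ]
stand 378 [275.82275 260.27515] ((522.5054321289062, -1.1199760437011719), (48.77957534790039, 63.41357421875), 78.01539611816406) bow ((522.3353271484375, -1.4578619003295898), (8.546236991882324, 25.507610321044922), 79.82533264160156)
brass 93 [378.86023 272.9355 ] ((379.0, 272.9090881347656), 5.90919303894043) [ 0.48729544 -0.25211331  0.093     ] [ 0.48735492 -0.25245862  0.093     ]
brass side 12 [367.  172.5] [ 0.48702525 -0.25261728  0.09257699]
[[ 0.58641745 -0.16737105]
 [ 0.55670694 -0.3672945 ]
 [ 0.38539628 -0.34045526]
 [ 0.41780419 -0.13827585]] [np.float64(81.54717266718278), np.float64(-8.904147782224031), np.float64(80.89336378233412), np.float64(-9.790310514195804)] [ 0.48658121 -0.25334917]
```

Request:
apply_moves(
  commands=[
    [[29.6,63.5,-9.4],-0.532,0.3],
    [[29.6,63.5,-9.4],-0.532,0.3],
    [[29.6,63.5,-9.4],-0.532,0.3],
    [[29.6,63.5,-9.4],-0.532,0.3],
    [[29.6,63.5,-9.4],-0.532,0.3],
    [[29.6,63.5,-9.4],-0.532,0.3],
    [[29.6,63.5,-9.4],-0.532,0.3],
    [[29.6,63.5,-9.4],-0.532,0.3],
    [[29.6,63.5,-9.4],-0.532,0.3],
    [[29.6,63.5,-9.4],-0.532,0.3],
    [[29.6,63.5,-9.4],-0.532,0.3],
    [[29.6,63.5,-9.4],-0.532,0.3],
    [[29.6,63.5,-9.4],-0.532,0.3],
    [[29.6,63.5,-9.4],-0.532,0.3],
    [[29.6,63.5,-9.4],-0.532,0.3],
    [[29.6,63.5,-9.4],-0.532,0.3],
    [[29.6,63.5,-9.4],-0.532,0.3],
    [[29.6,63.5,-9.4],-0.532,0.3],
    [[29.6,63.5,-9.4],-0.532,0.3],
    [[29.6,63.5,-9.4],-0.532,0.3],
  ],
)

```text
clock: 3.27
tool_pos: [0.5214, -0.0009, 0.1494]
orientation: [-180.0, -0.0, 169.1]
force: [-0.9, -0.5, -0.2]
opening: 0.0613
gripper_force: 0.0
```

```bash
python3 -c "
from h import *
o=ctrl.get_obs();print(o['tool_pos'],o['orientation'],o['joint_pos'],o['opening'],o['force'],o['moment'])
s=ctrl.snapshot('side');save(s,'above.png',(230,100,430,270),4)"
```

```text
[ 0.52137207 -0.00087576  0.14935953] [-1.79980148e+02 -3.58773266e-02  1.69117806e+02] [ 2.14865627e+01  1.09996745e+01 -2.59906574e+01 -3.05285942e-03
 -5.30505992e+01 -1.22366914e+02] 0.06129751945905793 [-0.93592951 -0.53132086 -0.21722778] [-0.09942223  0.07542727  0.01271063]
```

View pics/above.png

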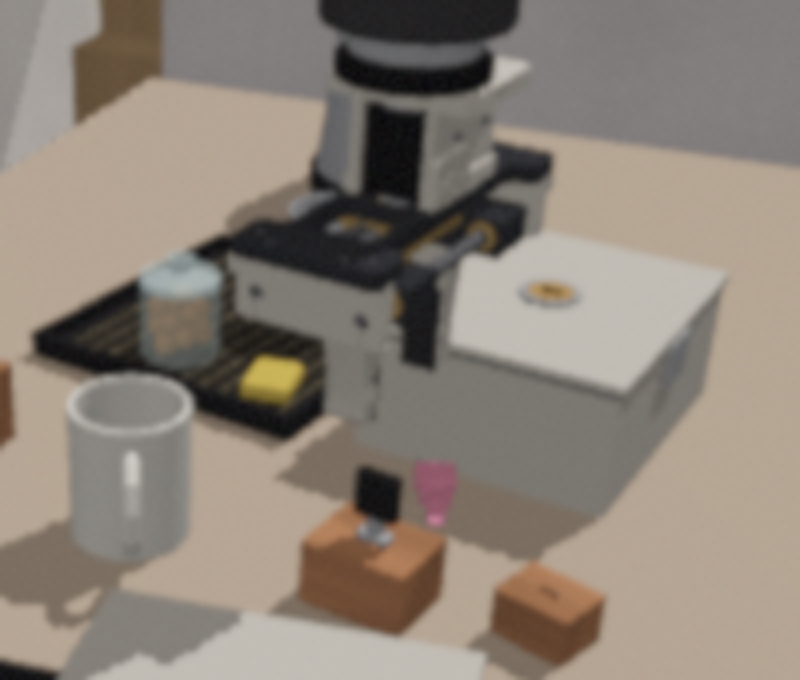

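Both black key and stand show clearly under the gripper, bow at crop (378,493). The last joint is at -122° here, so a clockwise quarter turn at the lock would run out of range. I'll flip the tool half a turn first.

Request:
apply_moves(
  commands=[
    [[0,0,0],0.12,0.3],
    [[0,0,0],0.24,0.3],
    [[0,0,0],0.36,0.3],
    [[0,0,0],0.48,0.3],
    [[0,0,0],0.6,0.3],
    [[0,0,0],0.72,0.3],
    [[0,0,0],0.84,0.3],
    [[0,0,0],0.96,0.3],
    [[0,0,0],1.08,0.3],
    [[0,0,0],1.2,0.3],
    [[0,0,0],1.32,0.3],
    [[0,0,0],1.44,0.3],
    [[0,0,0],1.56,0.3],
    [[0,0,0],1.68,0.3],
    [[0,0,0],1.8,0.3],
  ],
)

```text
clock: 4.57
tool_pos: [0.5211, -0.0027, 0.1501]
orientation: [-180.0, 0.0, -87.6]
force: [-0.6, -0.7, 0.3]
opening: 0.061
gripper_force: 0.0
```

Request:
apply_moves(
  commands=[
    [[0,0,0],0.12,0.3],
    [[0,0,0],0.24,0.3],
    [[0,0,0],0.36,0.3],
    [[0,0,0],0.48,0.3],
    [[0,0,-1],0.6,0.3],
    [[0,0,-1],0.72,0.3],
    [[0,0,-1],0.84,0.3],
    [[0,0,-2],0.96,0.3],
    [[0,0,-3],1.08,0.3],
    [[0,0,-4],1.2,0.3],
    [[0,0,-4.5],1.342,0.3],
    [[0,0,-5],1.342,0.3],
    [[0,0,-5],1.342,0.3],
  ],
)

```text
clock: 5.65
tool_pos: [0.5208, -0.0024, 0.0991]
orientation: [180.0, 0.1, -11.2]
force: [0.8, 0.1, 0.1]
opening: 0.0614
gripper_force: 0.0
```

Request:
apply_moves(
  commands=[
    [[0.1,0.1,-1.7],0,0.3],
    [[0.1,0.1,-3.3],0,0.3],
    [[0.1,0.1,-3.3],0,0.4],
    [[0.1,0.1,-3.3],0,0.5],
    [[0.1,0.1,-3.3],0,0.7],
    [[0.1,0.1,-3.3],0,0.8],
    [[0.1,0.1,-3.3],0,1],
    [[0.1,0.1,-3.3],0,1],
    [[0.1,0.1,-3.3],0,1],
    [[0.1,0.1,-3.3],0,1],
    [[0.1,0.1,-3.3],0,1],
    [[0.1,0.1,-3.3],0,1],
  ],
)

```text
clock: 6.65
tool_pos: [0.5226, -0.0001, 0.0667]
orientation: [-180.0, -0.0, -10.9]
force: [-0.5, 0.0, 1.5]
opening: 0.0089
gripper_force: 30.0
```

Request:
apply_moves(
  commands=[
    [[0,0,1],0,1],
    [[0,0,2.5],0,1],
    [[0,0,5],0,1],
    [[0,0,8],0,1],
    [[0,0,10],0,1],
    [[-1,-4,10],0.035,1],
    [[-2,-8,10],0.035,1],
    [[-2,-12,10],0.035,1],
    [[-3,-16,10],0.035,1],
    [[-3,-20,10],0.035,1],
    [[-3.5,-23,10],0.035,1],
    [[-3.6,-25,10],0.035,1],
    [[-3.6,-25.3,9.5],0.035,1],
    [[-3.6,-25.3,9],0.035,1],
    [[-3.6,-25.3,9],0.035,1],
  ],
)

```text
clock: 7.9
tool_pos: [0.4857, -0.2529, 0.1556]
orientation: [-180.0, 0.1, -9.0]
force: [0.2, 0.3, -0.9]
opening: 0.0088
gripper_force: 30.0
```

```bash
python3 - <<'E'
from h import *
o=ctrl.get_obs();print(o['tool_pos'],o['orientation'],o['joint_pos'],o['opening'],o['force'])
s=ctrl.snapshot('side');save(s,'lock1.png',(320,110,420,200),6)
for t in("key_collar","key_grip","lock_right_mouth"):print(t,[(r["at"],r["score"]) for r in ctrl.spot_point(s,t)[:2]])
p=np.array([.4873,-.2525,.093]);q=o['tool_pos']-[0,0,.026]
for n,w in(("mouth",p),("collar",q),("tip",q-[0,0,.028])):print(n,w2px(s,w))
E
```

```text
[ 0.48570966 -0.25288066  0.15562108] [-1.79973203e+02  1.01165462e-01 -8.99091162e+00] [-7.02159256e+00  1.30185042e+01 -2.23238870e+01 -3.70475825e-02
 -5.47577993e+01  8.80520615e+01] 0.008773340078185685 [ 0.24624397  0.25207249 -0.87357605]
key_collar [([370.8, 158.8], 0.59), ([335.0, 224.9], 0.58)]
key_grip [([370.6, 151.0], 0.6), ([337.5, 219.1], 0.57)]
lock_right_mouth []
mouth [366.77548165 172.34399095]
collar [369.14360706 159.2317161 ]
tip [367.81667876 169.33713357]
```

View pics/lock1.png

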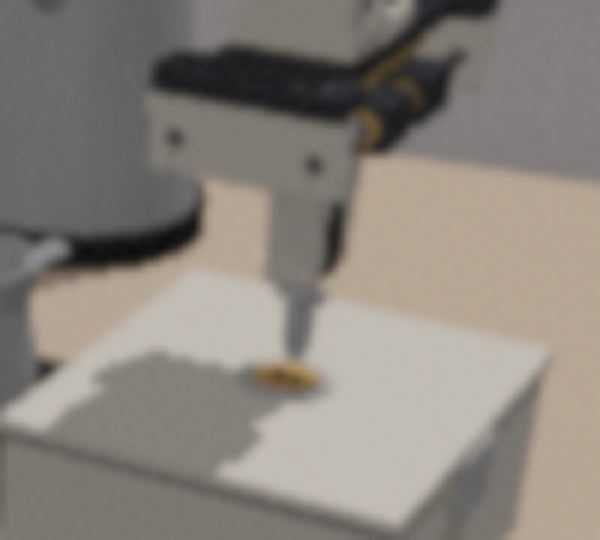

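The key hangs straight in the grip, with its tip at crop (294,357) just above the brass face at (287,377). It's about 2 mm too far toward -x, so I'll correct that and start down.

Request:
apply_moves(
  commands=[
    [[0.2,0.05,0],0,1],
    [[0.2,0.05,-0.4],0,1],
    [[0.2,0.05,-0.8],0,1],
    [[0.2,0.05,-1.1],0,1],
    [[0.2,0.05,-1.3],0,1],
    [[0.2,0.05,-1.5],0,1],
    [[0.2,0.05,-1.5],0,1],
  ],
)

```text
clock: 8.68
tool_pos: [0.4883, -0.2526, 0.141]
orientation: [-180.0, 0.1, -8.9]
force: [-0.5, 0.5, -0.6]
opening: 0.0088
gripper_force: 30.0
```

Request:
apply_moves(
  commands=[
    [[0,0,-0.2],0,1],
    [[0,0,-0.4],0,1],
    [[0,0,-0.6],0,1],
    [[0,0,-0.8],0,1],
    [[0,0,-0.8],0,1],
  ],
)

```text
clock: 9.1
tool_pos: [0.4873, -0.2523, 0.1328]
orientation: [-180.0, 0.1, -9.0]
force: [-3.3, 1.7, -0.1]
opening: 0.0088
gripper_force: 30.0
```

Request:
apply_moves(
  commands=[
    [[-0.05,0.02,-0.2],0.02,1],
    [[-0.05,0.02,-0.4],-0.02,1],
    [[-0.05,0.02,-0.6],0.02,1],
    [[-0.05,0.02,-0.8],-0.02,1],
    [[-0.05,0.02,-0.8],0,1],
  ],
)

```text
clock: 9.52
tool_pos: [0.4878, -0.2523, 0.1253]
orientation: [-180.0, 0.0, -9.0]
force: [-2.4, 1.2, -0.5]
opening: 0.0088
gripper_force: 30.0
```

Request:
apply_moves(
  commands=[
    [[-0.03,0.02,-0.2],0.02,1],
    [[-0.03,0.02,-0.4],-0.02,1],
    [[-0.03,0.02,-0.6],0.02,1],
    [[-0.03,0.02,-0.6],-0.02,1],
    [[-0.03,0.02,-0.6],0,1],
  ],
)

```text
clock: 9.93
tool_pos: [0.4884, -0.2524, 0.1197]
orientation: [180.0, -0.1, -8.9]
force: [-0.7, 0.4, 0.8]
opening: 0.0087
gripper_force: 30.0
```

The vertical force is still near zero, which is unexpected, so I'll look before pushing further.

```bash
python3 - <<'E'
from h import *
o=ctrl.get_obs();print(o['tool_pos'],o['orientation'],o['force'],o['moment'])
s=ctrl.snapshot('side');save(s,'lock2.png',(335,130,415,200),8)
q=o['tool_pos']-[0,0,.026]
for n,w in(("mouth",[.4873,-.2525,.093]),("collar",q),("tipfinger",o['tool_pos']-[0,0,.017])):print(n,w2px(s,w))
E
```

```text
[ 0.48841149 -0.25239623  0.11971763] [ 1.79989752e+02 -7.36726283e-02 -8.87356033e+00] [-0.66903209  0.3859182   0.82208551] [ 0.09921546  0.47437182 -0.11053184]
mouth [366.77548165 172.34399095]
collar [366.37524287 172.03226711]
tipfinger [366.78982528 168.83924029]
```

View pics/lock2.png

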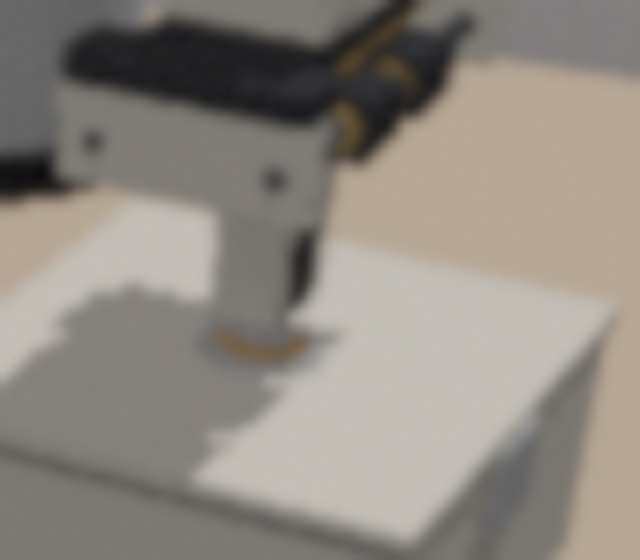

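Request:
apply_moves(
  commands=[
    [[-0.05,0,-0.1],0.02,1],
    [[-0.05,0,-0.1],-0.02,1],
    [[-0.05,0,-0.1],0,1],
  ],
)

```text
clock: 10.23
tool_pos: [0.4884, -0.2524, 0.1195]
orientation: [180.0, -0.1, -8.9]
force: [-2.0, 2.7, 7.4]
opening: 0.0089
gripper_force: 30.0
```

Request:
apply_moves(
  commands=[
    [[0,0,-0.1],0.02,1],
    [[0,0,-0.1],-0.02,1],
    [[0,0,-0.1],0,1],
  ],
)

```text
clock: 10.48
tool_pos: [0.4885, -0.2524, 0.1194]
orientation: [180.0, -0.2, -8.9]
force: [-3.9, 4.7, 14.3]
opening: 0.0092
gripper_force: 30.0
```

Request:
apply_moves(
  commands=[
    [[0,0,-0.1],0.03,1],
    [[0,0,-0.1],-0.03,1],
    [[0,0,-0.15],0.03,1],
    [[0,0,-0.15],-0.03,1],
    [[0,0,-0.15],0,1],
  ],
)

```text
clock: 10.9
tool_pos: [0.4886, -0.2525, 0.1192]
orientation: [180.0, -0.2, -8.9]
force: [-7.3, 7.5, 26.3]
opening: 0.0088
gripper_force: 30.0
```

The key is home: collar and TCP heights agree with 0.0930, and it stays firm under 26 N. Now the clockwise turn, easing the side load as it goes.

Request:
apply_moves(
  commands=[
    [[-0.05,0.05,0],0,1],
    [[-0.05,0.05,0],-0.08,1],
    [[-0.05,0.05,0],-0.16,1],
    [[-0.05,0.05,0],-0.24,1],
    [[-0.05,0.05,0],-0.32,1],
    [[-0.05,0.05,0],-0.4,1],
    [[-0.05,0.05,0],-0.48,1],
    [[-0.05,0.05,0],-0.48,1],
  ],
)

```text
clock: 11.57
tool_pos: [0.4881, -0.2527, 0.1192]
orientation: [-180.0, -0.2, -36.5]
force: [-5.8, 3.3, 24.1]
opening: 0.0088
gripper_force: 30.0
```

```bash
python3 -c "
from h import *
o=ctrl.get_obs();print({k:o[k] for k in('tool_pos','orientation','force','moment','opening','joint_pos')})"
```

```text
{'tool_pos': array([ 0.48810417, -0.25269763,  0.1191827 ]), 'orientation': array([-179.99283865,   -0.2344606 ,  -36.46791107]), 'force': array([-5.8261856 ,  3.30732082, 24.13392347]), 'moment': array([0.94415869, 2.74996994, 0.06528407]), 'opening': 0.008825677763787183, 'joint_pos': array([ -6.87087622,  15.3290454 , -24.85643601,   0.14386733,
       -49.60720221,  60.3099485 ])}
```

Request:
apply_moves(
  commands=[
    [[-0.03,0.02,0],-0.08,1],
    [[-0.03,0.02,0],-0.16,1],
    [[-0.03,0.02,0],-0.24,1],
    [[-0.03,0.02,0],-0.32,1],
    [[-0.03,0.02,0],-0.4,1],
    [[-0.03,0.02,0],-0.48,1],
    [[-0.03,0.02,0],-0.56,1],
    [[-0.03,0.02,0],-0.64,1],
    [[-0.03,0.02,0],-0.72,1],
    [[-0.03,0.02,0],-0.8,1],
    [[-0.03,0.02,0],-0.88,1],
    [[-0.03,0.02,0],-0.96,1],
    [[-0.03,0.02,0],-1.04,1],
    [[-0.03,0.02,0],-1.08,1],
    [[-0.03,0.02,0],-1.08,1],
  ],
)

```text
clock: 12.82
tool_pos: [0.4874, -0.2528, 0.1192]
orientation: [-179.8, -0.1, -98.2]
force: [-8.6, 1.8, 25.1]
opening: 0.0086
gripper_force: 30.0
```

```bash
python3 -c "
from h import *
o=ctrl.get_obs();print({k:o[k] for k in('tool_pos','orientation','force','moment','opening','joint_pos')})"
```

```text
{'tool_pos': array([ 0.48736916, -0.2527553 ,  0.1191739 ]), 'orientation': array([-1.79834413e+02, -1.26136531e-01, -9.82181250e+01]), 'force': array([-8.63380021,  1.75546458, 25.12082322]), 'moment': array([0.50384707, 3.23896758, 0.13728478]), 'opening': 0.00859213972439296, 'joint_pos': array([ -6.87274619,  15.29476171, -24.91846651,   0.17063124,
       -49.62431715,  -1.45554669])}
```

Request:
apply_moves(
  commands=[
    [[-0.06,0,0],-0.05,1],
    [[-0.06,0,0],-0.1,1],
    [[-0.06,0,0],-0.14,1],
    [[-0.06,0,0],-0.14,1],
  ],
)

```text
clock: 13.15
tool_pos: [0.4871, -0.2528, 0.1192]
orientation: [-179.8, -0.1, -106.2]
force: [-6.5, 1.7, 24.5]
opening: 0.0086
gripper_force: 30.0
```

```bash
python3 -c "
from h import *
o=ctrl.get_obs();print({k:o[k] for k in('tool_pos','orientation','force','moment','opening','joint_pos')})"
```

```text
{'tool_pos': array([ 0.48713352, -0.25275362,  0.11919396]), 'orientation': array([-1.79781782e+02, -9.66792562e-02, -1.06218040e+02]), 'force': array([-6.45115618,  1.68373044, 24.48842057]), 'moment': array([0.52457056, 2.7787317 , 0.10413336]), 'opening': 0.008572074319629489, 'joint_pos': array([ -6.87512047,  15.25657405, -24.97111939,   0.17185643,
       -49.57280478,  -9.45395382])}
```

Request:
apply_moves(
  commands=[
    [[-0.04,0,0],-0.04,1],
    [[-0.04,0,0],-0.08,1],
    [[-0.04,0,0],-0.08,1],
  ],
)

```text
clock: 13.4
tool_pos: [0.487, -0.2526, 0.1192]
orientation: [-179.8, -0.1, -110.8]
force: [-7.0, 2.4, 23.2]
opening: 0.0087
gripper_force: 30.0
```

```bash
python3 -c "
from h import *
o=ctrl.get_obs();print({k:o[k] for k in('tool_pos','orientation','force','moment','opening','joint_pos')})
s=ctrl.snapshot('side');save(s,'lock3.png',(335,130,415,200),8)"
```

```text
{'tool_pos': array([ 0.48695029, -0.25263102,  0.11920845]), 'orientation': array([-1.79755440e+02, -6.43625273e-02, -1.10789345e+02]), 'force': array([-6.99469265,  2.37121304, 23.20150677]), 'moment': array([0.68713731, 2.61932779, 0.19810639]), 'opening': 0.008731052181719583, 'joint_pos': array([ -6.87067046,  15.22738424, -25.00591501,   0.15941289,
       -49.54491269, -14.02173814])}
```

View pics/lock3.png

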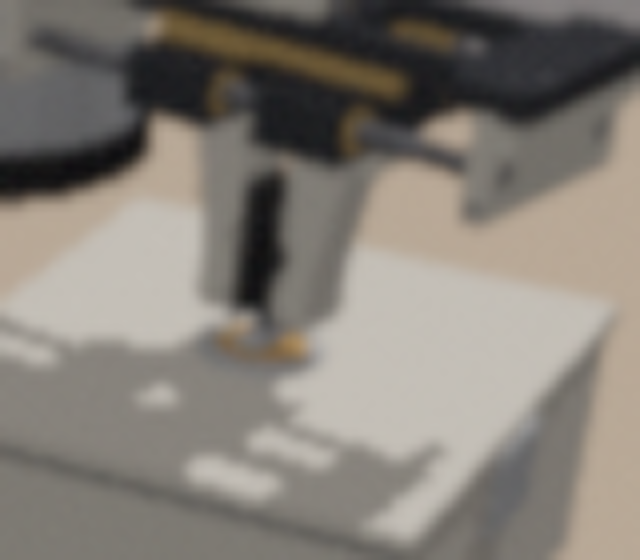

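The collar sits on the brass face at crop (262,340), and the black bow is between the fingers. The torque has started to rise. I'll press slightly further to be sure it's on the stop.

Request:
apply_moves(
  commands=[
    [[-0.04,0,0],-0.03,1],
    [[-0.04,0,0],-0.05,1],
    [[-0.04,0,0],-0.05,1],
    [[-0.04,0,0],-0.05,1],
  ],
)

```text
clock: 13.78
tool_pos: [0.4869, -0.2526, 0.1192]
orientation: [-179.7, -0.0, -113.5]
force: [-6.2, 2.4, 22.0]
opening: 0.0086
gripper_force: 30.1
```

```bash
python3 -c "
from h import *
o=ctrl.get_obs();print({k:o[k] for k in('tool_pos','orientation','force','moment','opening')})"
```

```text
{'tool_pos': array([ 0.48688768, -0.25259663,  0.11922622]), 'orientation': array([-1.79723259e+02, -4.62703645e-02, -1.13495352e+02]), 'force': array([-6.22658171,  2.39080143, 21.97082136]), 'moment': array([0.76182037, 2.25334355, 0.35548737]), 'opening': 0.008570600462130424}
```

Torque is 0.36 N m against a 0.1 N m spring, so the key is hard on the stop. Pushing 22 N down, I'll check it holds steady and then hand in.

Request:
apply_moves(
  commands=[
    [[0,0,0],0,1],
    [[0,0,0],0,1],
    [[0,0,0],0,1],
    [[0,0,0],0,1],
  ],
)

```text
clock: 14.12
tool_pos: [0.4868, -0.2526, 0.1192]
orientation: [-179.7, -0.0, -113.5]
force: [-4.7, 2.8, 22.7]
opening: 0.0085
gripper_force: 30.1
```

```bash
python3 -c "
from h import *
o=ctrl.get_obs();print({k:o[k] for k in('clock','tool_pos','orientation','force','moment','opening')})
if o['moment'][2]>.2 and o['force'][2]>12: print(ctrl.close_job())"
```

```text
{'clock': 14.1167, 'tool_pos': array([ 0.48684438, -0.25259702,  0.11920788]), 'orientation': array([-1.79727078e+02, -4.62110513e-02, -1.13490377e+02]), 'force': array([-4.74041429,  2.77853626, 22.67855226]), 'moment': array([0.73085154, 2.17346327, 0.33595288]), 'opening': 0.00849710469521587}
the job is handed in; nothing more can be done
None
```

I handed the job in at 14.1 s: the key is home in the right box's lock (the box in front of the jug's tray), turned clockwise to its stop and still held there at 22 N down and 0.34 N m; the verdict itself was not shown.

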